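# Make up the tray of bearing housings

## Task

Make up the tray for the assembly line: take the square-bossed cover that has strayed into it and stand it on the wooden board beside the other cover, then put a round-hubbed bearing housing on every free black mark, so that the tray holds two neat rows of three housings, all upright, centred on their marks and with their long feet the same way as the marks. Set the castings down gently, without dropping them, and leave the bearing ring and the spanner that lie near them where they are.

Things in the scene. Friction and masses are not known exactly. Their poses are not given: they have to be found in the camera images.
- tray: Fixed metal tray, 230 mm (its x) by 240 mm (its y); floor 4 mm, rim 18 mm above the bench. Origin: centre of its underside. Six black marks on the floor, shaped like a housing foot but 5 mm larger all round, stand in two rows of three: 75 mm apart along the tray y within a row, the rows 110 mm apart along the tray x. Each mark is long along the tray x.
- board: Fixed wooden board, 140 mm (its x) by 220 mm (its y), 20 mm thick. Origin: centre of its underside. One square-bossed cover already stands on its -y half, about 55 mm from the middle; the +y half is clear, and its middle lies 55 mm from the middle of the board.
- place1 (a point): Centre of black mark 1 on the tray floor, 4 mm above the bench; axes as the tray. At the start three of the six marks hold housings, one holds the stray cover and two are empty; which is which varies.
- place2 (a point): Centre of black mark 2 on the tray floor, 4 mm above the bench; axes as the tray. At the start three of the six marks hold housings, one holds the stray cover and two are empty; which is which varies.
- place3 (a point): Centre of black mark 3 on the tray floor, 4 mm above the bench; axes as the tray. At the start three of the six marks hold housings, one holds the stray cover and two are empty; which is which varies.
- place4 (a point): Centre of black mark 4 on the tray floor, 4 mm above the bench; axes as the tray. At the start three of the six marks hold housings, one holds the stray cover and two are empty; which is which varies.
- place5 (a point): Centre of black mark 5 on the tray floor, 4 mm above the bench; axes as the tray. At the start three of the six marks hold housings, one holds the stray cover and two are empty; which is which varies.
- place6 (a point): Centre of black mark 6 on the tray floor, 4 mm above the bench; axes as the tray. At the start three of the six marks hold housings, one holds the stray cover and two are empty; which is which varies.
- housing1: One of six identical red iron bearing housings, 0.45 to 0.7 kg: foot 12 mm thick, 90 mm long along its x (an ear at each end), 56 mm wide; in the middle a round hub, diameter 42 mm, top 56 mm above the underside, bearing bore in its top. Origin: centre of underside, z up; a half turn about z looks the same. Starts well placed on one of the tray marks.
- housing2: One of six identical red iron bearing housings, 0.45 to 0.7 kg: foot 12 mm thick, 90 mm long along its x (an ear at each end), 56 mm wide; in the middle a round hub, diameter 42 mm, top 56 mm above the underside, bearing bore in its top. Origin: centre of underside, z up; a half turn about z looks the same. Starts well placed on one of the tray marks.
- housing3: One of six identical red iron bearing housings, 0.45 to 0.7 kg: foot 12 mm thick, 90 mm long along its x (an ear at each end), 56 mm wide; in the middle a round hub, diameter 42 mm, top 56 mm above the underside, bearing bore in its top. Origin: centre of underside, z up; a half turn about z looks the same. Starts well placed on one of the tray marks.
- housing4: One of six identical red iron bearing housings, 0.45 to 0.7 kg: foot 12 mm thick, 90 mm long along its x (an ear at each end), 56 mm wide; in the middle a round hub, diameter 42 mm, top 56 mm above the underside, bearing bore in its top. Origin: centre of underside, z up; a half turn about z looks the same. Starts on the bench right of the tray, turned any way.
- housing5: One of six identical red iron bearing housings, 0.45 to 0.7 kg: foot 12 mm thick, 90 mm long along its x (an ear at each end), 56 mm wide; in the middle a round hub, diameter 42 mm, top 56 mm above the underside, bearing bore in its top. Origin: centre of underside, z up; a half turn about z looks the same. Starts on the bench right of the tray, turned any way.
- housing6: One of six identical red iron bearing housings, 0.45 to 0.7 kg: foot 12 mm thick, 90 mm long along its x (an ear at each end), 56 mm wide; in the middle a round hub, diameter 42 mm, top 56 mm above the underside, bearing bore in its top. Origin: centre of underside, z up; a half turn about z looks the same. Starts on the bench right of the tray, turned any way.
- stray_cover: Red iron cover casting, 0.35 to 0.6 kg: same foot as the housings (90 by 56 by 12 mm, long along its x) but a solid square boss, 36 by 36 mm, sides along its x and y, top 42 mm above the underside, no bore. Origin: centre of the underside, z up. It starts on one of the tray marks, its x within 4 degrees of the tray x.
- board_cover: Red iron cover casting, 0.35 to 0.6 kg: same foot as the housings (90 by 56 by 12 mm, long along its x) but a solid square boss, 36 by 36 mm, sides along its x and y, top 42 mm above the underside, no bore. Origin: centre of the underside, z up. It starts on the -y half of the board.
- bearing: Bystander: loose steel bearing ring, diameter 64 mm, 16 mm high, lying on the bench beyond the board. Origin: centre of the underside.
- spanner: Bystander: steel spanner, 180 mm long, lying on the bench near the robot. Origin: under its middle, long along its x.

How it is judged:
At the end, for the whole second after the job is handed in: Each of the six marks carries a housing, upright, flat on the tray, within 12 mm of the centre of the mark and 0.2 rad of the tray x, either way round. Both covers stand upright directly on the board, centres at least 10 mm inside its edges. All at rest (horizontal distance between any of housing1, housing2, housing3, housing4, housing5, housing6 and place1 below 0.012 m and horizontal distance between any of housing1, housing2, housing3, housing4, housing5, housing6 and place2 below 0.012 m and horizontal distance between any of housing1, housing2, housing3, housing4, housing5, housing6 and place3 below 0.012 m and horizontal distance between any of housing1, housing2, housing3, housing4, housing5, housing6 and place4 below 0.012 m and horizontal distance between any of housing1, housing2, housing3, housing4, housing5, housing6 and place5 below 0.012 m and horizontal distance between any of housing1, housing2, housing3, housing4, housing5, housing6 and place6 below 0.012 m and angle between the x axis of each of housing1, housing2, housing3, housing4, housing5, housing6 and the x axis of tray, either way round below 0.2 rad and z of each of housing1, housing2, housing3, housing4, housing5, housing6 in the frame of tray below 0.01 m and angle between each of housing1, housing2, housing3, housing4, housing5, housing6, stray_cover, board_cover's own z axis and vertical below 0.1 rad and x of stray_cover in the frame of board between -0.06 and 0.06 m and y of stray_cover in the frame of board between -0.1 and 0.1 m and z of stray_cover in the frame of board between 0.014 and 0.026 m and x of board_cover in the frame of board between -0.06 and 0.06 m and y of board_cover in the frame of board between -0.1 and 0.1 m and z of board_cover in the frame of board between 0.014 and 0.026 m and linear speed of each of housing1, housing2, housing3, housing4, housing5, housing6, stray_cover, board_cover below 0.02 m/s); the robot touches nothing.
It fails at once if the bearing is pushed more than 30 mm from where it lay (distance of bearing from where it was at the start of the episode above 0.03 m).
It fails at once if the spanner is pushed more than 30 mm from where it lay (distance of spanner from where it was at the start of the episode above 0.03 m).
It fails at once if a casting is dropped or thrown: it moves at over 0.5 m/s (a free fall of about 13 mm) while the fingers do not touch it ((linear speed of housing1 above 0.5 m/s and contact force between housing1 and the fingers below 0.05 N) or (linear speed of housing2 above 0.5 m/s and contact force between housing2 and the fingers below 0.05 N) or (linear speed of housing3 above 0.5 m/s and contact force between housing3 and the fingers below 0.05 N) or (linear speed of housing4 above 0.5 m/s and contact force between housing4 and the fingers below 0.05 N) or (linear speed of housing5 above 0.5 m/s and contact force between housing5 and the fingers below 0.05 N) or (linear speed of housing6 above 0.5 m/s and contact force between housing6 and the fingers below 0.05 N) or (linear speed of stray_cover above 0.5 m/s and contact force between stray_cover and the fingers below 0.05 N) or (linear speed of board_cover above 0.5 m/s and contact force between board_cover and the fingers below 0.05 N)).
It also fails if it takes over 72 s, if anything falls off the work surface, if the arm or the gripper's body presses on something with over 40 N, if the wrist force passes 120 N, or if a joint passes its speed limit or range.

## Robot

A 6-joint arm with a two-finger parallel gripper is mounted at the origin on the work surface. World frame = base frame: x ahead of the robot, y to its left, z up, the work surface at z = 0. Lengths are in m, angles in rad, forces in N, time in s.
With the tool pointing down it reaches from about 0.3 to 0.775 m from the base axis. Payload 14.6 kg.
Tool frame: the origin (TCP) lies between the finger pads; the fingertips stand ctrl.tip_extent ahead of it and the grasp point (between the pads) lies 3 mm ahead of it (ctrl.tip_extent is the distance from the TCP to the fingertips, in m); z points along the fingers, y is the line along which they close (so a half turn about z gives the same grasp; the last joint's range is limited). The gripper opens to 94 mm and grips with 3 to 60 N. Pads are 16 mm wide; open, the fingers measure 119 mm over their backs; the gripper's body (75 mm by 177 mm) begins 78 mm behind the grasp point.
Start: joints at [-1.393, 0.3, 1.521, -0, 1.321, -0.067], TCP at [0.133, -0.534, 0.227] pointing down, gripper open.
Joint ranges: [-3.03, 3.03], [-0.79, 2.21], [0.23, 2.52], [-1.04, 4.18], [0, 3.07], [-2.55, 2.55]. Speed limits (rad/s): [2.22, 2.22, 2.57, 3.14, 3.14, 3.14].

## Interface

Orientations are given as [roll, pitch, yaw] about the fixed x, y, z axes, in that order (R = Rz(yaw) Ry(pitch) Rx(roll)).
In Python, from station import ctrl gives the robot as it stands.
- The arm moves only by the tool shift_gripper, called after "Call:" by a JSON object that holds its "fn" and its "kwargs". Schema: {"type":"object","properties":{"steps":{"type":"array","items":{"type":"array","items":{"type":"number"},"minItems":6,"maxItems":6},"minItems":1,"maxItems":10},"finger_gap":{"type":"number"},"clamp_n":{"type":"number"},"only":{"type":"string"},"quiet":{"type":"boolean"},"lines":{"type":"string"}},"required":["steps"],"additionalProperties":false}. steps is a list of rows, 1 to 10 of them, each of 6 numbers: dx, dy, dz in shares of the most that a row can go, 1 being 50 mm, then a rotation vector rx, ry, rz in units of 0.05 rad; each row shifts and turns the commanded pose from where the row before left it, along the tool's axes as they then stand; what a row does not reach is not made up. A row lasts 1/10 s, in which the tool goes at most 0.05 m and 0.15 rad, less where a joint would pass 70% of its speed; a pose out of reach is approached as far as the arm can. finger_gap is the finger opening in m, set as the call begins (left out keeps the last). The fingers move at their own pace and stop on an object; clamp_n is the grip in N (left out, the last holds). Time passes only in rows, so rows that do not move let the fingers close. The tool returns the time, the measured TCP pose, the force, the opening and the grip force at its end. only (a regular expression) keeps the lines of the reply that match it, lines (a string "A,B") keeps lines A to B, and quiet returns only ok. Input that does not fit is refused with a message, and nothing moves.
- ctrl.get_obs(): the state, without advancing time (a new reading comes with each control period).
- ctrl.camera(name): name is "scene" or "top" or "wrist"; returns a dict with "pixels" (400x640x3 uint8, blue, green, red), "fx", "fy", "cx", "cy" (pixels), "k1" (the pictures are not rectified: a ray, as slopes to the right and down, at radius r is drawn at 1 + k1 r^2 times it, then the intrinsics apply), "extrinsics" (4x4, takes a point from camera to world coordinates). Camera axes: x right, y up, looking along -z (the intrinsics and any distortion apply to the point x, -y, -z); pixel columns grow to the right and rows downward; lengths in m; the calibration is good to about 2 mm. A picture is of the moment at which its call begins. There is no depth.
- ctrl.hand_in(): hands the job in; it is judged then, once.
The state is a dict: "time_s": time; "qpos": joint angles; "joint_vel": joint speeds; "tau": joint torques, N m; "ee_pos": TCP position; "eef_rot": TCP orientation; "force": force on the tool from outside, world axes, zero at the start; "moment": the same for the moment, N m; "grip_width": finger opening in m; "grip_force": force on a finger pad.
Only numpy, scipy, OpenCV 4.12 (cv2) and the standard library are available. Lean on these libraries where they do the work, as an engineer would, in place of code of your own. Each camera call takes 0.05 s, during which the arm holds its last target. There are 200 camera calls.

## Working session

There is one attempt and no reset: what is moved stays moved. The work goes in short steps, Python scripts to look and compute and a tool call to move; the robot and the scene stay as the last step left them, time stands still between calls to the robot, and variables do not carry over. Pictures are saved under pics/ and viewed, at most 10 in all, crops included, and the job is handed in when it is done.

```bash
ls; mkdir -p pics; python3 - <<'E'
from station import ctrl
import cv2,numpy as np
print(ctrl.tip_extent); o=ctrl.get_obs(); print(o)
for n in("top","scene"):
    c=ctrl.camera(n); cv2.imwrite(f"pics/{n}0.png",c["pixels"]); print(n,[c[k] for k in("fx","fy","cx","cy","k1")]); print(np.round(c["extrinsics"],4))
E
```

```text
pics
station.py
0.022
{'time_s': 0.0, 'qpos': array([-1.39262691e+00,  3.00452018e-01,  1.52157587e+00, -1.38301127e-05,
        1.32074572e+00, -6.65905137e-02]), 'joint_vel': array([ 0.00054211, -0.00167017,  0.0013427 , -0.00023221,  0.00183672,
        0.00041072]), 'tau': array([ 2.63037065e-03, -5.31800687e+01, -3.52735198e+01,  7.09642796e-02,
        2.43620243e-02, -8.86244379e-05]), 'ee_pos': array([ 0.13323293, -0.53336386,  0.226899  ]), 'eef_rot': array([-3.14041343e+00, -6.52156848e-05,  2.44763325e-01]), 'force': array([-0.7570345 ,  0.7543527 , -0.50141389]), 'moment': array([ 0.02403276,  0.04173729, -0.05504644]), 'grip_force': 0.0, 'grip_width': 0.09399438402661592}
top [500.1689608640188, 500.1689608640188, 317.94599770640156, 196.5662932462438, -0.09747120709914157]
[[ 2.6500e-02  9.9630e-01 -8.1900e-02  3.9000e-01]
 [-9.9960e-01  2.6700e-02  1.0000e-03 -8.2700e-02]
 [ 3.2000e-03  8.1900e-02  9.9660e-01  1.4572e+00]
 [ 0.0000e+00  0.0000e+00  0.0000e+00  1.0000e+00]]
scene [509.4430071086841, 509.4430071086841, 321.2583386294428, 193.11474124011937, -0.0293141010117846]
[[-0.0189 -0.8297  0.5579  1.2999]
 [ 0.9998 -0.0203  0.0037 -0.083 ]
 [ 0.0083  0.5579  0.8299  1.2229]
 [ 0.      0.      0.      1.    ]]
```

View pics/top0.png

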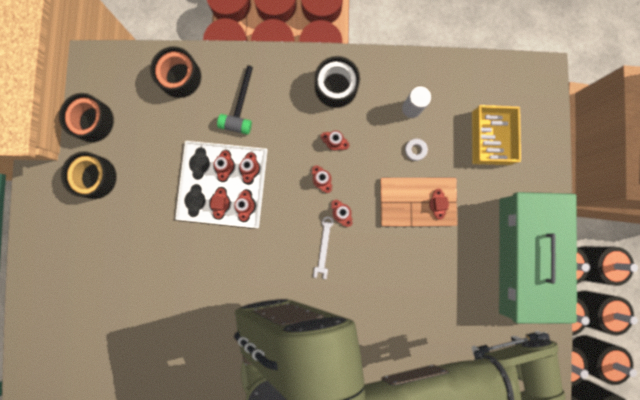

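```bash
nl=1; python3 - <<'E'
import cv2
a=cv2.imread("pics/top0.png"); 
cv2.imwrite("pics/topc.png",cv2.resize(a[90:310,270:500],None,fx=2.7,fy=2.7,interpolation=cv2.INTER_CUBIC))
E
```

```text
(no output)
```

The top view shows the tray near (222,185), the stray cover at (219,203) and empty marks at (199,162) and (194,200). The loose housings are at (336,139), (321,178) and (342,212). The board is near (418,202), and its free half is on the left, around (399,202). I'll enlarge this for precise pixel positions.

```bash
python3 - <<'E'
import cv2,numpy as np
a=cv2.imread("pics/top0.png")
def crop(u0,v0,w,h,s):
    c=cv2.resize(a[v0:v0+h,u0:u0+w],None,fx=s,fy=s,interpolation=cv2.INTER_CUBIC)
    for i in range(0,w,10):
        cv2.line(c,(i*s,0),(i*s,5),(0,255,0),1)
        if i%20==0: cv2.putText(c,str(u0+i),(i*s,16),0,.4,(0,255,0),1)
    for i in range(0,h,10):
        cv2.line(c,(0,i*s),(5,i*s),(0,255,0),1)
        if i%20==0: cv2.putText(c,str(v0+i),(7,i*s+4),0,.4,(0,255,0),1)
    return c
cv2.imwrite("pics/tray.png",crop(170,130,110,110,5))
cv2.imwrite("pics/right.png",crop(300,120,160,115,5))
E
```

```text
(no output)
```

View pics/tray.png

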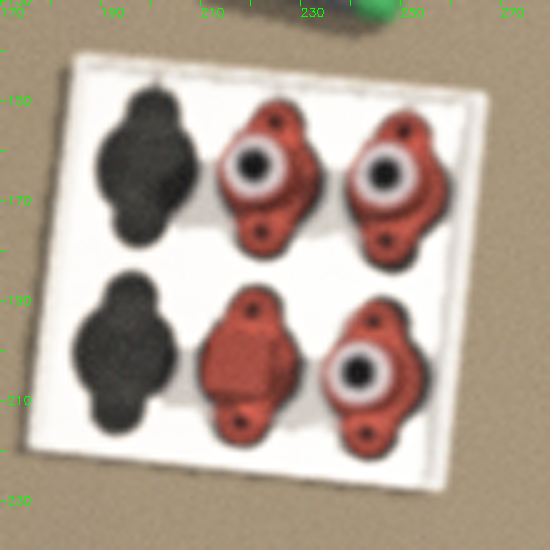

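View pics/right.png

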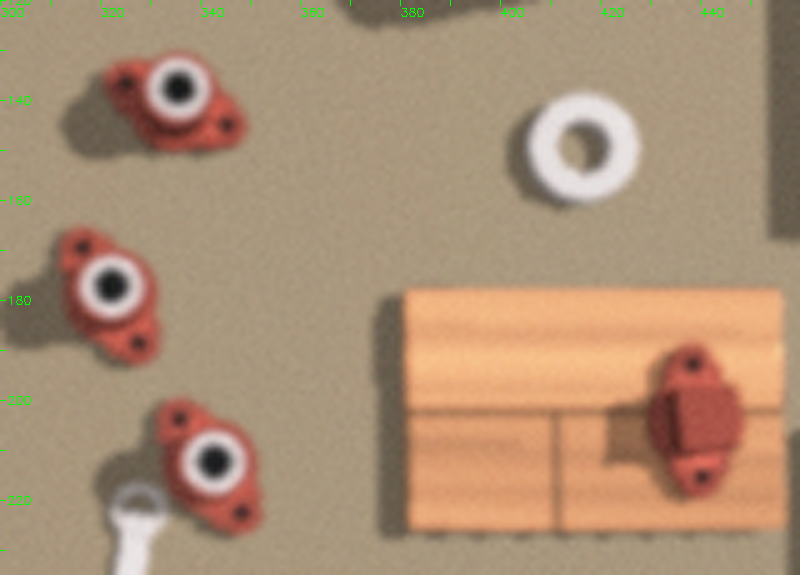

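The crops give me these positions:
- **Tray:** the rim corners and two empty marks are readable. The marks are centred at crop pixels (147,167) and (124,352), and the stray cover's ear holes are at (253,310) and (240,422).
- **Loose housings:** ear holes are at (127,83)/(227,125), (83,247)/(139,342) and (179,419)/(241,511).
- **Board:** corners run from (405,289) to (785,530).

```bash
cat > h.py <<'E'
import numpy as np
from scipy.spatial.transform import Rotation as R
def world(c,u,v,z):
    d=np.array([(u-c["cx"])/c["fx"],(v-c["cy"])/c["fy"]]); s=d.copy()
    for _ in range(20): s=d/(1+c["k1"]*(s@s))
    T=np.array(c["extrinsics"]); r=T[:3,:3]@[s[0],-s[1],-1]
    return (T[:3,3]+r*(z-T[2,3])/r[2])[:2]
def delta(obs,xyz,yaw):
    """shift in tool axes to tool-down pose at xyz with tool yaw (mod pi); dz, and rz"""
    t=R.from_euler("xyz",obs["eef_rot"]); d=t.inv().apply(np.array(xyz)-obs["ee_pos"])
    y=(yaw-obs["eef_rot"][2]+np.pi/2)%np.pi-np.pi/2
    return np.round(d,4), -round(y,3), np.round((t.inv()*R.from_euler("xyz",[np.pi,0,obs["eef_rot"][2]])).as_rotvec(),3)
E
python3 - <<'E'
from h import *
from station import ctrl
c=ctrl.camera("top")
def p(o,x,y,z): return world(c,o[0]+(x+.5)/5-.5,o[1]+(y+.5)/5-.5,z)
T=(170,130);B=(300,120)
def sh(n,P): 
    P=np.array(P); d=P[0]-P[-1]; print(n,P.mean(0).round(4),"len",np.linalg.norm(d).round(4),"yaw",np.arctan2(d[1],d[0]).round(3))
sh("A",[p(T,155,87,.004),p(T,138,248,.004)]);sh("B",[p(T,131,271,.004),p(T,117,434,.004)])
sh("stray",[p(T,253,310,.016),p(T,240,422,.016)])
sh("t1",[p(T,275,121,.016),p(T,262,232,.016)]);sh("t2",[p(T,404,131,.016),p(T,386,241,.016)]);sh("t3",[p(T,373,321,.016),p(T,367,433,.016)])
for n,q in dict(H4=(127,83,227,125,179,88),H5=(83,247,139,342,111,286),H6=(179,419,241,511,214,462)).items():
    sh(n,[p(B,*q[:2],.012),p(B,*q[2:4],.012)]); print("  bore",p(B,*q[4:],.056).round(4))
k=[p(T,72,53,.018),p(T,488,92,.018),p(T,444,492,.018),p(T,26,450,.018)]
print("tray",np.mean(k,0),[np.linalg.norm(k[i]-k[i-1]).round(4) for i in range(4)],[np.arctan2(*(k[i]-k[j])[::-1]).round(3) for i,j in((0,3),(1,2),(0,1),(3,2))])
k=[p(B,405,289,.02),p(B,782,289,.02),p(B,785,530,.02),p(B,409,530,.02)]
print("board",np.mean(k,0),[np.linalg.norm(k[i]-k[i-1]).round(4) for i in range(4)],[np.arctan2(*(k[i]-k[j])[::-1]).round(3) for i,j in((0,3),(1,2),(0,1),(3,2))])
sh("bcover",[p(B,692,363,.032),p(B,702,476,.032)])
E
```

```text
A [0.5991 0.2691] len 0.0961 yaw -0.056
B [0.4895 0.2773] len 0.096 yaw -0.04
stray [0.4827 0.2022] len 0.0654 yaw -0.074
t1 [0.5938 0.1942] len 0.0657 yaw -0.072
t2 [0.59   0.1199] len 0.0653 yaw -0.122
t3 [0.4783 0.1301] len 0.065 yaw -0.015
H4 [ 0.6752 -0.1297] len 0.0636 yaw 1.195
  bore [ 0.6758 -0.1292]
H5 [ 0.5619 -0.094 ] len 0.0644 yaw 0.556
  bore [ 0.5614 -0.0935]
H6 [ 0.4641 -0.1538] len 0.0641 yaw 0.617
  bore [ 0.4636 -0.1539]
tray [0.53836238 0.19853864] [np.float64(0.234), np.float64(0.2465), np.float64(0.2339), np.float64(0.2447)] [np.float64(-0.065), np.float64(-0.073), np.float64(1.5), np.float64(1.5)]
board [ 0.50190994 -0.37649135] [np.float64(0.1395), np.float64(0.2212), np.float64(0.1404), np.float64(0.2189)] [np.float64(0.033), np.float64(0.017), np.float64(1.599), np.float64(1.595)]
bcover [ 0.4965 -0.4326] len 0.0653 yaw 0.097
```

The measured sizes agree with the given ones: ear pitch 64–66 mm, marks 96 mm long, board 140×220 mm. H6 goes first, to mark B.

Units first: shifts go in shares of 50 mm and turns go in units of 0.05 rad. So 0.02 m is 0.4, 0.007 m is 0.14, -0.15 rad is -3.

```bash
cat > d.py <<'E'
import sys
from h import *
from station import ctrl
# usage: d.py x y z psi -> rotation rz still to do, then translation in the ROTATED tool frame, plus tilt fix
x,y,z,psi=map(float,sys.argv[1:5]); o=ctrl.get_obs()
dz=psi-o["eef_rot"][2]; dz=(dz+np.pi)%(2*np.pi)-np.pi
t=R.from_euler("xyz",[np.pi,0,psi])
print("rz",round(-dz,3),"d",t.inv().apply(np.array([x,y,z])-o["ee_pos"]).round(4),"q",o["qpos"].round(2),"pos",o["ee_pos"].round(4),"rpy",o["eef_rot"].round(3),"F",o["force"].round(1))
E
```

Call:
{"fn": "shift_gripper", "kwargs": {"steps": [[0, 0, 0.4, 0, 0, -3], [0, 0, 0.4, 0, 0, -3], [0, 0, 0.4, 0, 0, -3], [0, 0, 0.4, 0, 0, -3], [0, 0, 0.4, 0, 0, -3], [0.9, 0.14, 0, 0, 0, 0], [0.9, 0.14, 0, 0, 0, 0], [0.9, 0.14, 0, 0, 0, 0], [0.9, 0.14, 0, 0, 0, 0], [0.9, 0.14, 0, 0, 0, 0]], "finger_gap": 0.066, "clamp_n": 40}}

```text
time_s: 1.15
ee_pos: [0.286, -0.3624, 0.1274]
eef_rot: [-3.142, -0.0, 0.995]
force: [1.3, -0.2, 0.1]
grip_width: 0.0657
grip_force: 0.0
```

```bash
python3 d.py .4638 -.1539 .12 1.0
```

```text
rz -0.005 d [0.2715 0.0369 0.0074] q [-0.98  0.22  1.87  0.    1.05 -0.41] pos [ 0.286  -0.3624  0.1274] rpy [-3.142 -0.     0.995] F [ 1.3 -0.2  0.1]
```

Call:
{"fn": "shift_gripper", "kwargs": {"steps": [[0.9, 0.12, 0.02, 0, 0, 0], [0.9, 0.12, 0.02, 0, 0, 0], [0.9, 0.12, 0.02, 0, 0, 0], [0.9, 0.12, 0.02, 0, 0, 0], [0.9, 0.12, 0.02, 0, 0, 0], [0.9, 0.12, 0.02, 0, 0, 0], [0, 0, 0, 0, 0, 0], [0, 0, 0, 0, 0, 0]]}}

```text
time_s: 1.95
ee_pos: [0.4625, -0.1565, 0.1211]
eef_rot: [-3.141, 0.0, 0.997]
force: [-0.1, -1.0, -0.1]
grip_width: 0.0659
grip_force: 0.0
```

```bash
python3 d.py .4638 -.1539 .042 1.0
```

```text
rz -0.003 d [ 0.0029 -0.0003  0.0791] q [-0.4   0.29  1.81 -0.    1.05  0.17] pos [ 0.4625 -0.1565  0.1211] rpy [-3.141  0.     0.997] F [-0.1 -1.  -0.1]
```

Converted, 0.02 m is 0.4, 0.019 m is 0.38.

Call:
{"fn": "shift_gripper", "kwargs": {"steps": [[0.06, 0, 0.4, 0, 0, 0], [0, 0, 0.4, 0, 0, 0], [0, 0, 0.4, 0, 0, 0], [0, 0, 0.38, 0, 0, 0], [0, 0, 0, 0, 0, 0]]}}

```text
time_s: 2.45
ee_pos: [0.4623, -0.1552, 0.0406]
eef_rot: [-3.138, 0.001, 0.993]
force: [0.7, -0.0, 0.6]
grip_width: 0.0657
grip_force: 0.0
```

Call:
{"fn": "shift_gripper", "kwargs": {"steps": [[0, 0, 0, 0, 0, 0], [0, 0, 0, 0, 0, 0], [0, 0, 0, 0, 0, 0], [0, 0, 0, 0, 0, 0], [0, 0, 0, 0, 0, 0]], "finger_gap": 0.03, "clamp_n": 40}}

```text
time_s: 2.95
ee_pos: [0.4642, -0.1548, 0.0432]
eef_rot: [3.141, 0.0, 0.995]
force: [-3.7, 0.2, 7.0]
grip_width: 0.0419
grip_force: 40.0
```

Call:
{"fn": "shift_gripper", "kwargs": {"steps": [[0, 0, -0.2, 0, 0, 0], [0, 0, -0.4, 0, 0, 0], [0, 0, -0.4, 0, 0, 0], [0, 0, -0.4, 0, 0, 0], [0, 0, -0.4, 0, 0, 0], [0, 0, 0, 0, 0, 0]]}}

```text
time_s: 3.55
ee_pos: [0.465, -0.1549, 0.135]
eef_rot: [3.138, -0.001, 0.995]
force: [0.6, -0.3, -6.4]
grip_width: 0.0415
grip_force: 40.0
```

```bash
python3 d.py .4889 .2772 .12 .313
```

```text
rz 0.682 d [ 0.1558 -0.4037  0.015 ] q [-0.4   0.27  1.79  0.    1.08  0.18] pos [ 0.465  -0.1549  0.135 ] rpy [ 3.138e+00 -1.000e-03  9.950e-01] F [ 0.6 -0.3 -6.4]
```

Gripped at 41.5 mm, which matches the hub. Carrying it to mark B.

Converted, -0.04 m is -0.8, 0.016 m is 0.32, 0.136 rad is 2.72.

Call:
{"fn": "shift_gripper", "kwargs": {"steps": [[0, 0, 0, 0, 0, 2.72], [0, 0, 0, 0, 0, 2.72], [0, 0, 0, 0, 0, 2.72], [0, 0, 0, 0, 0, 2.72], [0, 0, 0, 0, 0, 2.76], [0.32, -0.8, 0, 0, 0, 0], [0.32, -0.8, 0, 0, 0, 0], [0.32, -0.8, 0, 0, 0, 0], [0.32, -0.8, 0, 0, 0, 0], [0.32, -0.8, 0, 0, 0, 0]]}}

```text
time_s: 4.55
ee_pos: [0.4779, 0.062, 0.1316]
eef_rot: [-3.141, 0.001, 0.313]
force: [0.9, -0.3, -6.3]
grip_width: 0.0417
grip_force: 40.0
```

Call:
{"fn": "shift_gripper", "kwargs": {"steps": [[0.32, -0.8, 0, 0, 0, 0], [0.32, -0.8, 0, 0, 0, 0], [0.32, -0.8, 0, 0, 0, 0], [0.32, -0.8, 0, 0, 0, 0], [0.24, -0.8, 0, 0, 0, 0], [0, 0, 0, 0, 0, 0], [0, 0, 0, 0, 0, 0]]}}

```text
time_s: 5.25
ee_pos: [0.4886, 0.2743, 0.131]
eef_rot: [3.141, 0.002, 0.315]
force: [0.1, -0.1, -5.9]
grip_width: 0.0416
grip_force: 40.0
```

```bash
python3 d.py .4889 .2772 .048 .313
```

```text
rz 0.002 d [ 0.0012 -0.0026  0.083 ] q [ 0.45  0.42  1.59 -0.    1.13  1.7 ] pos [0.4886 0.2743 0.131 ] rpy [3.141e+00 2.000e-03 3.150e-01] F [ 0.1 -0.1 -5.9]
```

Call:
{"fn": "shift_gripper", "kwargs": {"steps": [[0.02, -0.06, 0.4, 0, 0, 0], [0, 0, 0.4, 0, 0, 0], [0, 0, 0.4, 0, 0, 0], [0, 0, 0.3, 0, 0, 0], [0, 0, 0.08, 0, 0, 0], [0, 0, 0, 0, 0, 0], [0, 0, 0, 0, 0, 0]]}}

```text
time_s: 5.95
ee_pos: [0.4899, 0.2771, 0.0543]
eef_rot: [-3.141, -0.001, 0.313]
force: [-0.1, -0.4, -5.7]
grip_width: 0.0416
grip_force: 40.0
```

Call:
{"fn": "shift_gripper", "kwargs": {"steps": [[0, 0, 0.03, 0, 0, 0], [0, 0, 0.03, 0, 0, 0], [0, 0, 0, 0, 0, 0], [0, 0, 0, 0, 0, 0]]}}

```text
time_s: 6.35
ee_pos: [0.4895, 0.2772, 0.0506]
eef_rot: [-3.142, -0.0, 0.313]
force: [0.1, -0.9, -6.8]
grip_width: 0.0416
grip_force: 40.0
```

Converted, 0.001 m is 0.02.

Call:
{"fn": "shift_gripper", "kwargs": {"steps": [[0, 0, 0.02, 0, 0, 0], [0, 0, 0.02, 0, 0, 0], [0, 0, 0.02, 0, 0, 0], [0, 0, 0, 0, 0, 0], [0, 0, 0, 0, 0, 0]]}}

```text
time_s: 6.85
ee_pos: [0.4894, 0.2771, 0.0474]
eef_rot: [3.142, 0.0, 0.313]
force: [0.2, -0.1, -6.1]
grip_width: 0.0415
grip_force: 40.0
```

Call:
{"fn": "shift_gripper", "kwargs": {"steps": [[0, 0, 0.02, 0, 0, 0], [0, 0, 0.02, 0, 0, 0], [0, 0, 0, 0, 0, 0], [0, 0, 0, 0, 0, 0]]}}

```text
time_s: 7.25
ee_pos: [0.4895, 0.2772, 0.0472]
eef_rot: [-3.142, -0.0, 0.313]
force: [-10.0, -5.8, 16.5]
grip_width: 0.0415
grip_force: 40.0
```

Contact at the expected height (0.047). Release, lift and go to H5.

Converted, -0.03 m is -0.6, -0.02 m is -0.4.

Call:
{"fn": "shift_gripper", "kwargs": {"steps": [[0, 0, 0, 0, 0, 0], [0, 0, 0, 0, 0, 0], [0, 0, 0, 0, 0, 0], [0, 0, -0.4, 0, 0, 0], [0, 0, -0.6, 0, 0, 0], [0, 0, -0.6, 0, 0, 0], [0, 0, 0, 0, 0, 0]], "finger_gap": 0.066}}

```text
time_s: 7.95
ee_pos: [0.4911, 0.2779, 0.1294]
eef_rot: [-3.141, -0.007, 0.313]
force: [0.9, -0.8, 0.4]
grip_width: 0.0657
grip_force: 0.0
```

```bash
python3 d.py .5616 -.0937 .13 1.0
```

```text
rz -0.687 d [-0.2746  0.2601 -0.0006] q [ 0.45  0.43  1.59 -0.    1.12  1.71] pos [0.4911 0.2779 0.1294] rpy [-3.141 -0.007  0.313] F [ 0.9 -0.8  0.4]
```

Converted, -0.0275 m is -0.55, 0.026 m is 0.52, -0.139 rad is -2.78.

Call:
{"fn": "shift_gripper", "kwargs": {"steps": [[0, 0, 0, 0, 0, -2.74], [0, 0, 0, 0, 0, -2.74], [0, 0, 0, 0, 0, -2.74], [0, 0, 0, 0, 0, -2.74], [0, 0, 0, 0, 0, -2.78], [-0.55, 0.52, 0, 0, 0, 0], [-0.55, 0.52, 0, 0, 0, 0], [-0.55, 0.52, 0, 0, 0, 0], [-0.55, 0.52, 0, 0, 0, 0], [-0.55, 0.52, 0, 0, 0, 0]]}}

```text
time_s: 8.95
ee_pos: [0.5245, 0.0897, 0.1248]
eef_rot: [-3.141, 0.0, 1.0]
force: [-0.1, -0.5, -0.2]
grip_width: 0.0661
grip_force: 0.0
```

Call:
{"fn": "shift_gripper", "kwargs": {"steps": [[-0.55, 0.52, 0, 0, 0, 0], [-0.55, 0.52, 0, 0, 0, 0], [-0.55, 0.52, 0, 0, 0, 0], [-0.55, 0.52, 0, 0, 0, 0], [-0.54, 0.52, 0, 0, 0, 0], [0, 0, 0, 0, 0, 0], [0, 0, 0, 0, 0, 0], [0, 0, 0, 0, 0, 0]]}}

```text
time_s: 9.75
ee_pos: [0.5596, -0.0935, 0.125]
eef_rot: [-3.141, 0.0, 1.0]
force: [-0.3, -0.5, -0.1]
grip_width: 0.0661
grip_force: 0.0
```

```bash
python3 d.py .5616 -.0937 .043 1.0
```

```text
rz 0.0 d [0.0009 0.0018 0.082 ] q [-0.23  0.44  1.58  0.    1.12  0.34] pos [ 0.5596 -0.0935  0.125 ] rpy [-3.141  0.     1.   ] F [-0.3 -0.5 -0.1]
```

Converted, 0.022 m is 0.44, 0.02 m is 0.4.

Call:
{"fn": "shift_gripper", "kwargs": {"steps": [[0.02, 0.04, 0.4, 0, 0, 0], [0, 0, 0.4, 0, 0, 0], [0, 0, 0.4, 0, 0, 0], [0, 0, 0.44, 0, 0, 0], [0, 0, 0, 0, 0, 0], [0, 0, 0, 0, 0, 0]]}}

```text
time_s: 10.35
ee_pos: [0.5622, -0.0938, 0.0439]
eef_rot: [-3.141, 0.0, 1.001]
force: [-0.3, -0.4, 0.8]
grip_width: 0.0659
grip_force: 0.0
```

Call:
{"fn": "shift_gripper", "kwargs": {"steps": [[0, 0, 0, 0, 0, 0], [0, 0, 0, 0, 0, 0], [0, 0, 0, 0, 0, 0], [0, 0, 0, 0, 0, 0], [0, 0, 0, 0, 0, 0]], "finger_gap": 0.03, "clamp_n": 40}}

```text
time_s: 10.85
ee_pos: [0.5621, -0.0945, 0.044]
eef_rot: [3.141, -0.0, 1.0]
force: [-3.7, 1.9, 6.8]
grip_width: 0.0416
grip_force: 40.0
```

Call:
{"fn": "shift_gripper", "kwargs": {"steps": [[0, 0, -0.2, 0, 0, 0], [0, 0, -0.4, 0, 0, 0], [0, 0, -0.4, 0, 0, 0], [0, 0, -0.4, 0, 0, 0], [0, 0, -0.4, 0, 0, 0], [0, 0, 0, 0, 0, 0], [0, 0, 0, 0, 0, 0]]}}

```text
time_s: 11.55
ee_pos: [0.5617, -0.0946, 0.1329]
eef_rot: [-3.141, 0.0, 1.0]
force: [0.2, -1.2, -6.9]
grip_width: 0.0414
grip_force: 40.0
```

```bash
python3 d.py .5988 .2693 .133 .374
```

```text
rz 0.626 d [ 1.674e-01 -3.252e-01 -1.000e-04] q [-0.23  0.44  1.57 -0.    1.14  0.34] pos [ 0.5617 -0.0946  0.1329] rpy [-3.141  0.     1.   ] F [ 0.2 -1.2 -6.9]
```

Converted, -0.04 m is -0.8, 0.02 m is 0.4, 0.126 rad is 2.52.

Call:
{"fn": "shift_gripper", "kwargs": {"steps": [[0, 0, 0, 0, 0, 2.5], [0, 0, 0, 0, 0, 2.5], [0, 0, 0, 0, 0, 2.5], [0, 0, 0, 0, 0, 2.5], [0, 0, 0, 0, 0, 2.52], [0.4, -0.8, 0, 0, 0, 0], [0.4, -0.8, 0, 0, 0, 0], [0.4, -0.8, 0, 0, 0, 0], [0.4, -0.8, 0, 0, 0, 0]]}}

```text
time_s: 12.45
ee_pos: [0.5774, 0.0852, 0.1318]
eef_rot: [-3.141, 0.002, 0.373]
force: [0.7, 0.2, -6.9]
grip_width: 0.0416
grip_force: 40.0
```

Call:
{"fn": "shift_gripper", "kwargs": {"steps": [[0.44, -0.82, 0, 0, 0, 0], [0.44, -0.82, 0, 0, 0, 0], [0.44, -0.82, 0, 0, 0, 0], [0.42, -0.84, 0, 0, 0, 0], [0, 0, 0, 0, 0, 0], [0, 0, 0, 0, 0, 0], [0, 0, 0, 0, 0, 0]]}}

```text
time_s: 13.15
ee_pos: [0.5985, 0.268, 0.1321]
eef_rot: [3.141, 0.002, 0.373]
force: [-0.2, -0.4, -7.1]
grip_width: 0.041
grip_force: 40.0
```

```bash
python3 d.py .5988 .2693 .048 .374
```

```text
rz -0.001 d [ 0.0007 -0.0011  0.0841] q [ 0.37  0.62  1.29 -0.    1.24  1.56] pos [0.5985 0.268  0.1321] rpy [3.141e+00 2.000e-03 3.730e-01] F [-0.2 -0.4 -7.1]
```

Call:
{"fn": "shift_gripper", "kwargs": {"steps": [[0.02, -0.02, 0.4, 0, 0, 0], [0, 0, 0.4, 0, 0, 0], [0, 0, 0.4, 0, 0, 0], [0, 0, 0.3, 0, 0, 0], [0, 0, 0.1, 0, 0, 0], [0, 0, 0.04, 0, 0, 0], [0, 0, 0, 0, 0, 0], [0, 0, 0, 0, 0, 0]]}}

```text
time_s: 13.95
ee_pos: [0.5999, 0.2704, 0.0524]
eef_rot: [-3.142, -0.001, 0.374]
force: [0.0, -0.4, -6.4]
grip_width: 0.0416
grip_force: 40.0
```

```bash
python3 d.py .5988 .2693 .048 .374
```

```text
rz -0.0 d [-0.0014  0.0006  0.0044] q [0.37 0.71 1.33 0.   1.09 1.56] pos [0.5999 0.2704 0.0524] rpy [-3.142e+00 -1.000e-03  3.740e-01] F [ 0.  -0.4 -6.4]
```

Converted, 0.002 m is 0.04, -0.001 m is -0.02.

Call:
{"fn": "shift_gripper", "kwargs": {"steps": [[-0.02, 0, 0.04, 0, 0, 0], [0, 0, 0.02, 0, 0, 0], [0, 0, 0.02, 0, 0, 0], [0, 0, 0.02, 0, 0, 0], [0, 0, 0, 0, 0, 0], [0, 0, 0, 0, 0, 0]]}}

```text
time_s: 14.55
ee_pos: [0.5986, 0.27, 0.0481]
eef_rot: [3.142, -0.001, 0.374]
force: [-8.3, -3.3, 9.4]
grip_width: 0.0414
grip_force: 40.0
```

Touchdown at 0.048. Release, lift and turn toward the stray cover.

Converted, -0.03 m is -0.6, -0.02 m is -0.4, -0.123 rad is -2.46.

Call:
{"fn": "shift_gripper", "kwargs": {"steps": [[0, 0, 0, 0, 0, 0], [0, 0, 0, 0, 0, 0], [0, 0, 0, 0, 0, 0], [0, 0, -0.4, 0, 0, 0], [0, 0, -0.6, 0, 0, 0], [0, 0, -0.6, 0, 0, -2.46]], "finger_gap": 0.066}}

```text
time_s: 15.15
ee_pos: [0.5984, 0.2699, 0.1272]
eef_rot: [-3.142, 0.0, 0.497]
force: [1.2, 0.4, 0.6]
grip_width: 0.0659
grip_force: 0.0
```

Call:
{"fn": "shift_gripper", "kwargs": {"steps": [[0, 0, 0, 0, 0, -2.86], [0, 0, 0, 0, 0, -2.86], [0, 0, 0, 0, 0, -2.86], [0, 0, 0, 0, 0, -2.86], [0, 0, 0, 0, 0, -2.86], [0, 0, 0, 0, 0, -2.86], [0, 0, 0, 0, 0, -2.84], [0, 0, 0, 0, 0, 0]]}}

```text
time_s: 15.95
ee_pos: [0.5986, 0.2699, 0.1265]
eef_rot: [3.141, -0.0, 1.499]
force: [0.8, -0.9, -0.5]
grip_width: 0.0658
grip_force: 0.0
```

```bash
python3 d.py .4832 .2022 .13 1.497
```

```text
rz 0.002 d [-0.076  -0.1101 -0.0035] q [ 0.37  0.63  1.29 -0.    1.23  0.44] pos [0.5986 0.2699 0.1265] rpy [ 3.141 -0.     1.499] F [ 0.8 -0.9 -0.5]
```

Call:
{"fn": "shift_gripper", "kwargs": {"steps": [[-0.38, -0.55, 0, 0, 0, 0], [-0.38, -0.55, 0, 0, 0, 0], [-0.38, -0.55, 0, 0, 0, 0], [-0.38, -0.55, 0, 0, 0, 0], [0, 0, 0, 0, 0, 0], [0, 0, 0, 0, 0, 0], [0, 0, 0, 0, 0, 0]]}}

```text
time_s: 16.65
ee_pos: [0.484, 0.2026, 0.1267]
eef_rot: [3.141, -0.0, 1.495]
force: [0.5, -0.0, -0.2]
grip_width: 0.0658
grip_force: 0.0
```

```bash
python3 d.py .4832 .2022 .043 1.497
```

```text
rz -0.002 d [-0.0005 -0.0008  0.0837] q [0.33 0.35 1.7  0.   1.09 0.4 ] pos [0.484  0.2026 0.1267] rpy [ 3.141 -0.     1.495] F [ 0.5 -0.  -0.2]
```

Converted, 0.02 m is 0.4, 0.016 m is 0.32.

Call:
{"fn": "shift_gripper", "kwargs": {"steps": [[0, 0, 0.4, 0, 0, 0], [0, 0, 0.4, 0, 0, 0], [0, 0, 0.4, 0, 0, 0], [0, 0, 0.32, 0, 0, 0], [0, 0, 0.14, 0, 0, 0], [0, 0, 0, 0, 0, 0], [0, 0, 0, 0, 0, 0]]}}

```text
time_s: 17.35
ee_pos: [0.4837, 0.2025, 0.044]
eef_rot: [3.141, -0.0, 1.496]
force: [-0.1, 0.7, 1.1]
grip_width: 0.0661
grip_force: 0.0
```

Call:
{"fn": "shift_gripper", "kwargs": {"steps": [[0, 0, 0, 0, 0, 0], [0, 0, 0, 0, 0, 0], [0, 0, 0, 0, 0, 0], [0, 0, 0, 0, 0, 0], [0, 0, 0, 0, 0, 0]], "finger_gap": 0.025, "clamp_n": 40}}

```text
time_s: 17.85
ee_pos: [0.4832, 0.2023, 0.0437]
eef_rot: [3.141, -0.0, 1.497]
force: [-1.7, -0.6, 3.5]
grip_width: 0.0356
grip_force: 40.0
```

Call:
{"fn": "shift_gripper", "kwargs": {"steps": [[0, 0, -0.2, 0, 0, 0], [0, 0, -0.4, 0, 0, 0], [0, 0, -0.4, 0, 0, 0], [0, 0, -0.4, 0, 0, 0], [0, 0, -0.5, 0, 0, 0], [0, 0, 0, 0, 0, 0], [0, 0, 0, 0, 0, 0]]}}

```text
time_s: 18.55
ee_pos: [0.4829, 0.2021, 0.138]
eef_rot: [-3.142, 0.0, 1.497]
force: [-0.3, -0.3, -5.2]
grip_width: 0.0357
grip_force: 40.0
```

```bash
python3 d.py .5005 -.3215 .138 1.596
```

```text
rz -0.099 d [-0.5239  0.0044  0.    ] q [ 0.33  0.33  1.7  -0.    1.11  0.4 ] pos [0.4829 0.2021 0.138 ] rpy [-3.142  0.     1.497] F [-0.3 -0.3 -5.2]
```

Cover gripped at 35.6 mm, as expected. Carrying it to the board.

Converted, -0.04 m is -0.8, -0.099 rad is -1.98.

Call:
{"fn": "shift_gripper", "kwargs": {"steps": [[0, 0, 0, 0, 0, -1.98], [-0.8, 0, 0, 0, 0, 0], [-0.8, 0, 0, 0, 0, 0], [-0.8, 0, 0, 0, 0, 0], [-0.8, 0, 0, 0, 0, 0], [-0.8, 0, 0, 0, 0, 0], [-0.8, 0, 0, 0, 0, 0], [-0.8, 0, 0, 0, 0, 0]]}}

```text
time_s: 19.35
ee_pos: [0.4893, -0.0792, 0.1369]
eef_rot: [-3.139, -0.001, 1.596]
force: [1.2, -0.0, -3.6]
grip_width: 0.0357
grip_force: 40.0
```

Call:
{"fn": "shift_gripper", "kwargs": {"steps": [[-0.8, 0.02, 0, 0, 0, 0], [-0.8, 0.02, 0, 0, 0, 0], [-0.8, 0.02, 0, 0, 0, 0], [-0.8, 0.02, 0, 0, 0, 0], [-0.8, 0, 0, 0, 0, 0], [-0.8, 0, 0, 0, 0, 0], [0, 0, 0, 0, 0, 0], [0, 0, 0, 0, 0, 0], [0, 0, 0, 0, 0, 0]]}}

```text
time_s: 20.25
ee_pos: [0.4999, -0.3165, 0.1373]
eef_rot: [-3.14, -0.001, 1.596]
force: [-0.6, 0.5, -3.5]
grip_width: 0.0357
grip_force: 40.0
```

```bash
python3 d.py .5005 -.3215 .0597 1.596
```

```text
rz 0.0 d [-0.005   0.0005  0.0776] q [-0.63  0.48  1.49  0.    1.17 -0.65] pos [ 0.4999 -0.3165  0.1373] rpy [-3.140e+00 -1.000e-03  1.596e+00] F [-0.6  0.5 -3.5]
```

Converted, 0.02 m is 0.4, 0.01 m is 0.2.

Call:
{"fn": "shift_gripper", "kwargs": {"steps": [[-0.1, 0, 0.4, 0, 0, 0], [0, 0, 0.4, 0, 0, 0], [0, 0, 0.4, 0, 0, 0], [0, 0, 0.2, 0, 0, 0], [0, 0, 0.08, 0, 0, 0], [0, 0, 0, 0, 0, 0], [0, 0, 0, 0, 0, 0]]}}

```text
time_s: 20.95
ee_pos: [0.5007, -0.3226, 0.0654]
eef_rot: [3.141, 0.001, 1.596]
force: [0.3, 0.2, -4.7]
grip_width: 0.0358
grip_force: 40.0
```

Call:
{"fn": "shift_gripper", "kwargs": {"steps": [[0, 0, 0.02, 0, 0, 0], [0, 0, 0.02, 0, 0, 0], [0, 0, 0.02, 0, 0, 0], [0, 0, 0.02, 0, 0, 0], [0, 0, 0, 0, 0, 0], [0, 0, 0, 0, 0, 0]]}}

```text
time_s: 21.55
ee_pos: [0.5003, -0.3225, 0.0604]
eef_rot: [-3.142, 0.0, 1.596]
force: [0.1, 0.6, -3.5]
grip_width: 0.0355
grip_force: 40.0
```

Converted, 0.001 m is 0.02.

Call:
{"fn": "shift_gripper", "kwargs": {"steps": [[0, 0, 0.02, 0, 0, 0], [0, 0, 0.02, 0, 0, 0], [0, 0, 0, 0, 0, 0], [0, 0, 0, 0, 0, 0]]}}

```text
time_s: 21.95
ee_pos: [0.5004, -0.3226, 0.0597]
eef_rot: [3.141, 0.0, 1.596]
force: [-5.4, 4.3, 8.6]
grip_width: 0.036
grip_force: 40.0
```

Set down. Release, lift and turn for H4. I'll use ψ≈3.05 so the long side of the gripper body stays clear of the pot behind H4.

Converted, -0.03 m is -0.6, -0.02 m is -0.4.

Call:
{"fn": "shift_gripper", "kwargs": {"steps": [[0, 0, 0, 0, 0, 0], [0, 0, 0, 0, 0, 0], [0, 0, 0, 0, 0, 0], [0, 0, -0.4, 0, 0, 0], [0, 0, -0.6, 0, 0, 0], [0, 0, -0.6, 0, 0, 0], [0, 0, 0, 0, 0, 0]], "finger_gap": 0.066}}

```text
time_s: 22.65
ee_pos: [0.5017, -0.3235, 0.1426]
eef_rot: [3.136, 0.004, 1.596]
force: [0.3, 0.4, 0.2]
grip_width: 0.066
grip_force: 0.0
```

Call:
{"fn": "shift_gripper", "kwargs": {"steps": [[0, 0, 0, 0, 0, -2.92], [0, 0, 0, 0, 0, -2.92], [0, 0, 0, 0, 0, -2.92], [0, 0, 0, 0, 0, -2.92], [0, 0, 0, 0, 0, -2.92], [0, 0, 0, 0, 0, -2.92], [0, 0, 0, 0, 0, -2.92], [0, 0, 0, 0, 0, -2.92], [0, 0, 0, 0, 0, -2.92], [0, 0, 0, 0, 0, -2.8]]}}

```text
time_s: 23.65
ee_pos: [0.5001, -0.3224, 0.1376]
eef_rot: [3.141, -0.001, 3.056]
force: [-0.4, -0.1, -0.0]
grip_width: 0.0662
grip_force: 0.0
```

```bash
python3 d.py .6755 -.1294 .135 3.05; python3 - <<'E'
from h import *
from station import ctrl
import cv2
c=ctrl.camera("top"); cv2.imwrite("pics/top1.png",c["pixels"])
for z in(0,.06,.12): print("pot",world(c,338,106,z),"bottle",world(c,418,117,z))
s=ctrl.camera("scene"); cv2.imwrite("pics/scene1.png",s["pixels"])
E
```

```text
rz 0.006 d [-0.157   0.2082  0.0026] q [-0.63  0.48  1.48  0.    1.18 -2.12] pos [ 0.5001 -0.3224  0.1376] rpy [ 3.141e+00 -1.000e-03  3.056e+00] F [-0.4 -0.1 -0. ]
pot [ 0.78190735 -0.13671478] bottle [ 0.75588023 -0.37626617]
pot [ 0.76576956 -0.13448916] bottle [ 0.74081414 -0.36417677]
pot [ 0.74963177 -0.13226354] bottle [ 0.72574805 -0.35208737]
```

View pics/scene1.png

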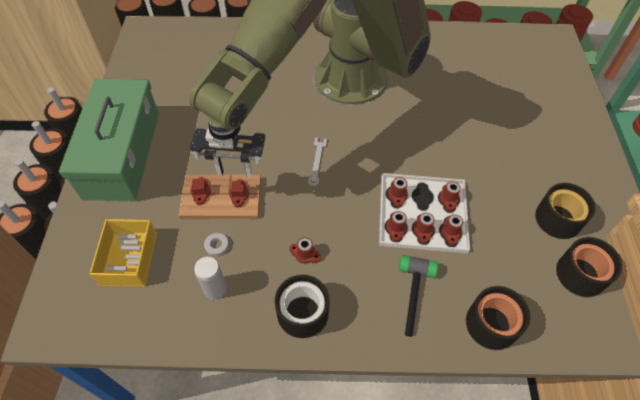

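The scene view shows both covers on the board at (200,190) and (238,192). Five housings are in the tray with one mark left empty at (423,194), and H4 is at (305,250). The pot behind it is clear of the gripper at this yaw.

Converted, 0.035 m is 0.7, 0.033 m is 0.66.

Call:
{"fn": "shift_gripper", "kwargs": {"steps": [[-0.52, 0.7, 0, 0, 0, 0], [-0.52, 0.7, 0, 0, 0, 0], [-0.52, 0.7, 0, 0, 0, 0], [-0.52, 0.7, 0, 0, 0, 0], [-0.52, 0.7, 0, 0, 0, 0], [-0.54, 0.66, 0, 0, 0, 0], [0, 0, 0, 0, 0, 0], [0, 0, 0, 0, 0, 0], [0, 0, 0, 0, 0, 0]]}}

```text
time_s: 24.65
ee_pos: [0.6751, -0.1306, 0.1381]
eef_rot: [-3.142, -0.001, 3.047]
force: [-0.4, 0.0, 0.6]
grip_width: 0.0659
grip_force: 0.0
```

```bash
python3 d.py .6755 -.1294 .0435 3.05
```

```text
rz -0.003 d [-0.0003  0.0012  0.0946] q [-0.24  0.68  1.17 -0.    1.29 -1.72] pos [ 0.6751 -0.1306  0.1381] rpy [-3.142e+00 -1.000e-03  3.047e+00] F [-0.4  0.   0.6]
```

Call:
{"fn": "shift_gripper", "kwargs": {"steps": [[0, 0.02, 0.4, 0, 0, 0], [0, 0, 0.4, 0, 0, 0], [0, 0, 0.4, 0, 0, 0], [0, 0, 0.4, 0, 0, 0], [0, 0, 0.28, 0, 0, 0], [0, 0, 0, 0, 0, 0], [0, 0, 0, 0, 0, 0]]}}

```text
time_s: 25.35
ee_pos: [0.6759, -0.1293, 0.0452]
eef_rot: [-3.141, 0.001, 3.049]
force: [-0.6, 0.6, 0.5]
grip_width: 0.066
grip_force: 0.0
```

Call:
{"fn": "shift_gripper", "kwargs": {"steps": [[0, 0, 0, 0, 0, 0], [0, 0, 0, 0, 0, 0], [0, 0, 0, 0, 0, 0], [0, 0, 0, 0, 0, 0], [0, 0, 0, 0, 0, 0]], "finger_gap": 0.03, "clamp_n": 40}}

```text
time_s: 25.85
ee_pos: [0.676, -0.1291, 0.0451]
eef_rot: [-3.141, 0.001, 3.05]
force: [-1.3, -2.7, 5.4]
grip_width: 0.0416
grip_force: 40.0
```

Call:
{"fn": "shift_gripper", "kwargs": {"steps": [[0, 0, -0.2, 0, 0, 0], [0, 0, -0.4, 0, 0, 0], [0, 0, -0.4, 0, 0, 0], [0, 0, -0.4, 0, 0, 0], [0, 0, -0.4, 0, 0, 0], [0, 0, 0, 0, 0, 0], [0, 0, 0, 0, 0, 0]]}}

```text
time_s: 26.55
ee_pos: [0.6755, -0.1286, 0.1337]
eef_rot: [3.141, -0.001, 3.05]
force: [-0.0, -0.2, -5.7]
grip_width: 0.0411
grip_force: 40.0
```

```bash
python3 d.py .4835 .2023 .134 1.785
```

```text
rz 1.265 d [ 3.641e-01 -1.173e-01 -3.000e-04] q [-0.24  0.69  1.17  0.    1.28 -1.72] pos [ 0.6755 -0.1286  0.1337] rpy [ 3.141e+00 -1.000e-03  3.050e+00] F [-0.  -0.2 -5.7]
```

Call:
{"fn": "shift_gripper", "kwargs": {"steps": [[0, 0, 0, 0, 0, 2.8], [0, 0, 0, 0, 0, 2.8], [0, 0, 0, 0, 0, 2.8], [0, 0, 0, 0, 0, 2.8], [0, 0, 0, 0, 0, 2.8], [0, 0, 0, 0, 0, 2.8], [0, 0, 0, 0, 0, 2.8], [0, 0, 0, 0, 0, 2.8], [0, 0, 0, 0, 0, 2.9]]}}

```text
time_s: 27.45
ee_pos: [0.6751, -0.1285, 0.1323]
eef_rot: [-3.139, -0.001, 1.779]
force: [0.5, 0.4, -5.2]
grip_width: 0.0411
grip_force: 40.0
```

Call:
{"fn": "shift_gripper", "kwargs": {"steps": [[0.8, -0.26, 0, 0, 0, 0], [0.8, -0.26, 0, 0, 0, 0], [0.8, -0.26, 0, 0, 0, 0], [0.8, -0.26, 0, 0, 0, 0], [0.8, -0.26, 0, 0, 0, 0], [0.8, -0.26, 0, 0, 0, 0], [0.8, -0.26, 0, 0, 0, 0], [0.8, -0.26, 0, 0, 0, 0], [0.88, -0.26, 0, 0, 0, 0], [0, 0, 0, 0, 0, 0]]}}

```text
time_s: 28.45
ee_pos: [0.4812, 0.2056, 0.1331]
eef_rot: [-3.139, -0.001, 1.789]
force: [0.2, -0.7, -5.2]
grip_width: 0.0415
grip_force: 40.0
```

Call:
{"fn": "shift_gripper", "kwargs": {"steps": [[0, 0, 0, 0, 0, 0], [0, 0, 0, 0, 0, 0]]}}

```text
time_s: 28.65
ee_pos: [0.4842, 0.2014, 0.1337]
eef_rot: [-3.14, 0.0, 1.784]
force: [0.4, -0.1, -5.0]
grip_width: 0.0413
grip_force: 40.0
```

```bash
python3 d.py .4835 .2023 .049 1.785
```

```text
rz -0.001 d [ 0.001  -0.0005  0.0847] q [ 0.32  0.34  1.7  -0.    1.1   0.11] pos [0.4842 0.2014 0.1337] rpy [-3.14   0.     1.784] F [ 0.4 -0.1 -5. ]
```

Converted, 0.02 m is 0.4, 0.015 m is 0.3.

Call:
{"fn": "shift_gripper", "kwargs": {"steps": [[0.02, 0, 0.4, 0, 0, 0], [0, 0, 0.4, 0, 0, 0], [0, 0, 0.4, 0, 0, 0], [0, 0, 0.3, 0, 0, 0], [0, 0, 0.1, 0, 0, 0], [0, 0, 0, 0, 0, 0], [0, 0, 0, 0, 0, 0]]}}

```text
time_s: 29.35
ee_pos: [0.4845, 0.2028, 0.0551]
eef_rot: [3.141, -0.0, 1.784]
force: [0.8, -0.1, -4.6]
grip_width: 0.0415
grip_force: 40.0
```

Call:
{"fn": "shift_gripper", "kwargs": {"steps": [[0, 0, 0.02, 0, 0, 0], [0, 0, 0.02, 0, 0, 0], [0, 0, 0.02, 0, 0, 0], [0, 0, 0, 0, 0, 0], [0, 0, 0, 0, 0, 0]]}}

```text
time_s: 29.85
ee_pos: [0.484, 0.2031, 0.0515]
eef_rot: [3.142, -0.0, 1.785]
force: [-0.1, 0.4, -5.5]
grip_width: 0.0414
grip_force: 40.0
```

Call:
{"fn": "shift_gripper", "kwargs": {"steps": [[0, 0, 0.02, 0, 0, 0], [0, 0, 0.02, 0, 0, 0], [0, 0, 0.02, 0, 0, 0], [0, 0, 0, 0, 0, 0], [0, 0, 0, 0, 0, 0]]}}

```text
time_s: 30.35
ee_pos: [0.484, 0.2031, 0.049]
eef_rot: [3.142, -0.0, 1.785]
force: [-5.0, -1.5, 5.2]
grip_width: 0.0412
grip_force: 40.0
```

Contact. Release, lift and back off so I can check the tray.

Converted, -0.04 m is -0.8, -0.03 m is -0.6.

Call:
{"fn": "shift_gripper", "kwargs": {"steps": [[0, 0, 0, 0, 0, 0], [0, 0, 0, 0, 0, 0], [0, 0, 0, 0, 0, 0], [0, 0, -0.4, 0, 0, 0], [0, 0, -0.6, 0, 0, 0], [0, 0, -0.8, 0, 0, 0], [-0.8, 0, -0.4, 0, 0, 0], [-0.8, 0, -0.4, 0, 0, 0], [-0.8, 0, 0, 0, 0, 0]], "finger_gap": 0.066}}

```text
time_s: 31.25
ee_pos: [0.5106, 0.0847, 0.1813]
eef_rot: [3.137, 0.001, 1.786]
force: [0.1, -0.0, -0.9]
grip_width: 0.0661
grip_force: 0.0
```

Call:
{"fn": "shift_gripper", "kwargs": {"steps": [[-0.8, 0, 0, 0, 0, 0], [-0.8, 0, 0, 0, 0, 0], [-0.8, 0, 0, 0, 0, 0], [-0.8, 0, 0, 0, 0, 0], [-0.8, 0, 0, 0, 0, 0], [0, 0, 0, 0, 0, 0], [0, 0, 0, 0, 0, 0], [0, 0, 0, 0, 0, 0]]}}

```text
time_s: 32.05
ee_pos: [0.5518, -0.1088, 0.1784]
eef_rot: [-3.141, -0.0, 1.785]
force: [0.9, 0.4, -0.1]
grip_width: 0.0661
grip_force: 0.0
```

```bash
python3 - <<'E'
from station import ctrl
import cv2,numpy as np
a=ctrl.camera("top")["pixels"]; cv2.imwrite("pics/top2.png",a)
f=lambda u,v,w,h,s:cv2.resize(a[v:v+h,u:u+w],None,fx=s,fy=s,interpolation=cv2.INTER_CUBIC)
cv2.imwrite("pics/end.png",np.hstack([f(170,130,110,110,4),f(370,160,90,110,4)]))
E
```

```text
(no output)
```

View pics/end.png

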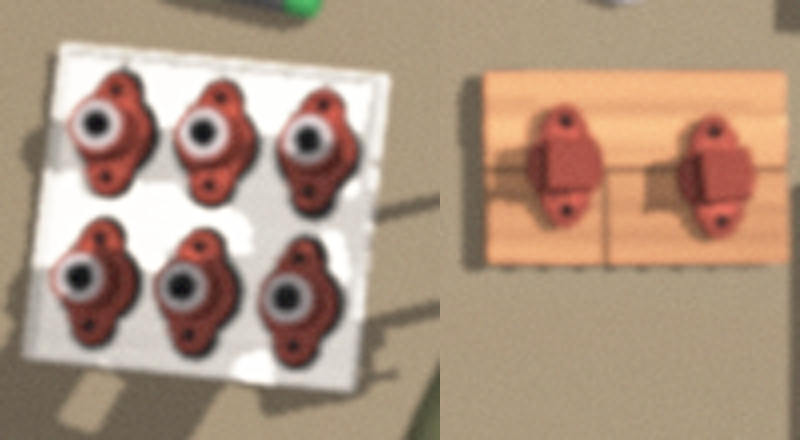

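The crop shows all six housings upright and aligned in two rows. The new ones have ear holes at (116,89)/(107,176), (99,239)/(88,325) and (201,246)/(190,333). Both covers stand well inside the board edges.

```bash
python3 -c "
from station import ctrl
print(ctrl.hand_in())"
```

```text
the job is handed in; nothing more can be done
None
```

I handed the job in at about 32 s: the last picture shows six upright housings in two aligned rows on the tray marks and both covers on the board, with no drops seen and the bearing ring and spanner not knowingly touched; the hand-in call returned no verdict.

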